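# Make up the sowing kit and the cuttings kit

### The arm

A 6-joint arm with a two-finger parallel gripper is mounted at the origin on the work surface; the furniture and walls round the work are solid. World frame = base frame: x ahead of the robot, y to its left, z up, the work surface at z = 0. Lengths are in m, angles in degrees, forces in N, time in s.
With the tool pointing down it reaches from about 0.35 to 0.875 m from the base axis. Payload 15.5 kg.
Tool frame: the origin (TCP) lies between the finger pads; the fingertips stand 17 mm ahead of it and the grasp point (between the pads) lies 2 mm behind it; z points along the fingers, y is the line along which they close (so a half turn about z gives the same grasp; the last joint's range is limited). The gripper opens to 85 mm and grips with 20 to 120 N. Pads are 22 mm wide; open, the fingers measure 114 mm over their backs; the gripper's body (76 mm by 85 mm) begins 54 mm behind the grasp point. The pads swing forward as they close: fully open they stand 13 mm farther back than shut.
Start: joints at [-81.389, 28.281, 77.091, -0, 74.628, -5.472], TCP at [0.152, -0.606, 0.248] pointing down, gripper open.
Joint ranges: [-166.48, 166.48], [-47.26, 123.95], [12.59, 153.08], [-70.14, 250.14], [6.76, 159.57], [-176.63, 176.63]. Speed limits (degrees/s): [108.29, 108.29, 147.25, 172.46, 172.46, 172.46].

### API

Orientations are given as a 3x3 rotation matrix whose columns are the frame's x, y, z axes.
In Python, from plant import observe, get_image, sign_off gives the robot as it stands. The module is installed in compiled form; this text tells all that it offers.
- The arm moves only by the tool move_arm, never from a script. Its arguments are lists of equal length, an entry for each row: "xyz": the shift along the tool's x, y, z as a fraction of full scale, a list of three; "turn": the turn, a rotation vector about the tool's x, y, z as a fraction of full scale, a list of three; "gripper": the opening, from 0 (shut) to 1 (fully open). A call has 1 to 12 rows; each row is the pose to reach, as a shift and turn from the pose commanded when the call began, along the tool's axes at that moment, turning the shorter way round; what a row does not reach only later rows make up. Full scale, the value 1, is 150 mm for a shift and 180 degrees for a turn. A row lasts 1/8 s, in which the tool goes at most 62.5 mm and 10.7 degrees, less where a joint would pass 70% of its speed; a pose out of reach is approached as far as the arm can. A call with a number of a shift or a turn outside -1 to 1 is refused whole. A call with a gripper value outside its range is refused whole. The fingers move at their own pace and stop on an object; "squeeze" is the grip in N (left out, the last holds). Time passes only in rows, so rows that repeat a pose let the fingers close. It gives the time, the measured TCP pose, the force, the opening and the grip force at its end, in the units of the state.
- observe(): the state, without advancing time (a new reading comes with each control period).
- get_image(name): name is "side" or "top" or "wrist"; returns a dict with "image" (400x640x3 uint8, blue, green, red), "mtx" (3x3 intrinsics, pixels), "distortion" ([k1, k2, p1, p2, k3] as OpenCV has them; the pictures are not rectified), "rvec" (rotation vector, rad) and "tvec" (3), from world to camera coordinates, as OpenCV has them. Camera axes: x right, y down, z forward; pixel columns grow to the right and rows downward; lengths in m; the calibration is good to about 2 mm. A picture is of the moment at which its call begins. There is no depth.
- sign_off(): hands the job in; it is judged then, once.
The state is a dict: "time": time; "joint_positions": joint angles; "joint_vel": joint speeds; "joint_efforts": joint torques, N m; "position": TCP position; "ee_rot": TCP orientation; "contact_force": force on the tool from outside, world axes, zero at the start; "torque": the same for the moment, N m; "opening": finger opening in m; "grip_force": force on a finger pad.
Only numpy, scipy, OpenCV 4.12 (cv2) and the standard library are available. Lean on these libraries where they do the work, as an engineer would, in place of code of your own. Each camera call takes 0.05 s, during which the arm holds its last target. There are 200 camera calls.

### The job

Make up two propagation kits from the stock standing on the bench: the sowing kit in the white tray gets the bench timer, the film canister with the grey lid and the vial with the red cap; the cuttings kit in the blue tray gets the yellow tub and the vial with the black cap. Set each thing down gently (do not let it drop), upright and right down in the well that is cut for it, and let go of it. Leave the black-lidded canister and the two vials with off-white caps standing where they are.

Things in the scene. Friction and masses are not known exactly. Their poses are not given: they have to be found in the camera images.
- white_kit_tray: Sowing kit: fixed white tray, 106 x 203 x 23 mm, dark grey foam inlay (top at 22 mm) with a row of wells, floors at 4 mm, 18 mm deep. Origin under its centre on the table; x across, away from the robot within 0.25 rad; y along the row, z up. Wells, all at x 0: timer 84 (x) by 72 mm (y) at y +54.5; canister, round, 52 mm wide, at y -15.5; vial, round, 41 mm wide, at y -70.
- blue_kit_tray: Cuttings kit: fixed blue tray, 106 x 155 x 23 mm, dark blue foam inlay (top at 22 mm) with two round wells, floors at 4 mm, 18 mm deep. Origin under its centre on the table; x across, away from the robot within 0.25 rad; y along the row, z up. Wells, both at x 0: tub, 84 mm wide, at y +24.5; vial, 41 mm wide, at y -46.
- timer: Cream bench timer, upright block 54 (x) by 66 (y) by 68 mm tall, 0.16 kg, for the white tray. Origin under the middle, z up. Dial on its front (-x), towards the robot within 0.5 rad: case x -13 to +27, dial to -16, black grip bar to -27 mm. Grasp the flat sides at y -33 and +33, at x about +7. It goes into its well with its 66 mm width along the 84 mm.
- yellow_tub: Yellow screw-lid tub of rooting powder, round, 66 mm across and 41 mm tall, 40 g; belongs in the blue tray's large well. Origin at the centre of its underside, z up.
- grey_lid_canister: Film canister, round, black, 33 mm across and 50 mm tall, with a GREY lid; holds seeds; belongs in the white tray's middle well. Origin at the centre of its underside, z up.
- black_lid_canister: Film canister, round, black, 33 mm across and 50 mm tall, with a BLACK lid; it is in neither kit and stays where it stands. Origin at the centre of its underside, z up.
- red_cap_vial: Clear specimen vial, 23 mm across and 62 mm tall (cap 20 mm across from 46 mm up), standing upright; RED cap, green contents; belongs in the white tray's small well. Origin at the centre of its underside, z up.
- black_cap_vial: Clear specimen vial, 23 mm across and 62 mm tall (cap 20 mm across from 46 mm up), standing upright; BLACK cap, pale green contents; belongs in the blue tray's small well. Origin at the centre of its underside, z up.
- brown_vial: Clear specimen vial, 23 mm across and 62 mm tall (cap 20 mm across from 46 mm up), standing upright; off-white cap, BROWN contents; it is in neither kit and stays where it stands. Origin at the centre of its underside, z up.
- cream_vial: Clear specimen vial, 23 mm across and 62 mm tall (cap 20 mm across from 46 mm up), standing upright; off-white cap, CREAM contents; it is in neither kit and stays where it stands. Origin at the centre of its underside, z up.

How it is judged (in metres and radians):
At the end, for the whole second after the job is handed in: Each kit thing stands in its own well: within 14 mm of the well's centre along each tray axis (timer 18 and 15 mm), foot within 4 mm of the well floor, upright within 0.15 rad, released, at rest. The black-lidded canister and off-white-capped vials stand within 30 mm of their start (x of timer in the frame of white_kit_tray between -0.018 and 0.018 m and y of timer in the frame of white_kit_tray between 0.0395 and 0.0695 m and z of each of timer, grey_lid_canister, red_cap_vial in the frame of white_kit_tray below 0.008 m and angle between each of timer, grey_lid_canister, red_cap_vial, yellow_tub, black_cap_vial's own z axis and vertical below 0.15 rad and linear speed of each of timer, grey_lid_canister, red_cap_vial, yellow_tub, black_cap_vial below 0.02 m/s and x of grey_lid_canister in the frame of white_kit_tray between -0.014 and 0.014 m and y of grey_lid_canister in the frame of white_kit_tray between -0.0295 and -0.0015 m and x of red_cap_vial in the frame of white_kit_tray between -0.014 and 0.014 m and y of red_cap_vial in the frame of white_kit_tray between -0.084 and -0.056 m and x of yellow_tub in the frame of blue_kit_tray between -0.014 and 0.014 m and y of yellow_tub in the frame of blue_kit_tray between 0.0105 and 0.0385 m and z of each of yellow_tub, black_cap_vial in the frame of blue_kit_tray below 0.008 m and x of black_cap_vial in the frame of blue_kit_tray between -0.014 and 0.014 m and y of black_cap_vial in the frame of blue_kit_tray between -0.06 and -0.032 m and distance of each of black_lid_canister, brown_vial, cream_vial from where it was at the start of the episode below 0.03 m and angle between each of black_lid_canister, brown_vial, cream_vial's own z axis and vertical below 0.3 rad); the robot touches nothing.
It fails at once if a kit thing is dropped (falls free faster than 0.9 m/s, about 40 mm) ((linear speed of timer above 0.9 m/s and contact force between timer and the fingers below 0.01 N) or (linear speed of grey_lid_canister above 0.9 m/s and contact force between grey_lid_canister and the fingers below 0.01 N) or (linear speed of red_cap_vial above 0.9 m/s and contact force between red_cap_vial and the fingers below 0.01 N) or (linear speed of yellow_tub above 0.9 m/s and contact force between yellow_tub and the fingers below 0.01 N) or (linear speed of black_cap_vial above 0.9 m/s and contact force between black_cap_vial and the fingers below 0.01 N)).
It fails at once if a stock thing that is in neither kit is pushed more than 30 mm or knocked over ((distance of black_lid_canister from where it was at the start of the episode above 0.03 m or angle between black_lid_canister's own z axis and vertical above 0.3 rad) or (distance of brown_vial from where it was at the start of the episode above 0.03 m or angle between brown_vial's own z axis and vertical above 0.3 rad) or (distance of cream_vial from where it was at the start of the episode above 0.03 m or angle between cream_vial's own z axis and vertical above 0.3 rad)).
It also fails if it takes over 122 s, if anything falls off the work surface, if the arm or the gripper's body presses on something with over 40 N, if the wrist force passes 120 N, or if a joint passes its speed limit or range.

## Working session

There is one attempt and no reset: what is moved stays moved. The work goes in short steps, Python scripts to look and compute and a tool call to move; the robot and the scene stay as the last step left them, time stands still between calls to the robot, and variables do not carry over. Pictures are saved under pics/ and viewed, at most 14 in all, crops included, and the job is handed in when it is done.

Besides the shell and the picture viewer there is one more tool, called after "Request:" as name(argument=value, ...), one argument or row to a line, values as JSON. move_arm: Moves the arm, as the interface text tells. Shift numbers are shares of 150 mm and turn numbers shares of 180 degrees, none past 1 either way. Its arguments: {"type":"object","properties":{"xyz":{"type":"array"},"turn":{"type":"array"},"gripper":{"type":"array"},"squeeze":{"type":"number"}},"required":["xyz","turn","gripper"]}

```bash
mkdir -p pics; cat > h.py <<'E'
import numpy as np, cv2, json
from plant import observe, get_image, sign_off
def snap(n, f):
    d=get_image(n); cv2.imwrite(f'pics/{f}.png', d['image'])
    np.savez(f'pics/{f}.npz', **{k:np.asarray(v) for k,v in d.items()}); return d
def load(f): return dict(np.load(f'pics/{f}.npz'))
def ray(d,p):
    u=cv2.undistortPoints(np.array([[p]],float),d['mtx'],d['distortion'])[0,0]
    R=cv2.Rodrigues(d['rvec'])[0]; c=-R.T@np.ravel(d['tvec']); v=R.T@np.array([u[0],u[1],1.]); return c,v/np.linalg.norm(v)
def at_z(d,p,z):
    c,v=ray(d,p); return c+v*(z-c[2])/v[2]
def tri(obs):
    A=np.zeros((3,3));b=np.zeros(3)
    for d,p in obs:
        c,v=ray(d,p); P=np.eye(3)-np.outer(v,v); A+=P;b+=P@c
    x=np.linalg.solve(A,b)
    return x,[np.linalg.norm((np.eye(3)-np.outer(v,v))@(x-c)) for c,v in (ray(d,p) for d,p in obs)]
def proj(d,X): return cv2.projectPoints(np.array(X,float).reshape(-1,1,3),d['rvec'],d['tvec'],d['mtx'],d['distortion'])[0][:,0]
E
python3 - <<'E'
from h import *
for n in ['top','side','wrist']:
    d=snap(n,n+'0'); c,v=ray(d,(320,200)); print(n,c,v)
print(observe())
E
```

```text
top [ 0.39172983 -0.00301652  0.88284615] [ 0.21800968 -0.00911625 -0.97590403]
side [ 0.46158008 -0.71713304  0.64681447] [ 0.06834642  0.77376239 -0.62977816]
wrist [ 0.2210145  -0.58866026  0.37161927] [-0.26865732 -0.06614258 -0.96096223]
{'time': 0.15, 'joint_positions': array([-8.13895678e+01,  2.83065462e+01,  7.71202625e+01, -2.45092839e-03,
        7.46274190e+01, -5.47101703e+00]), 'joint_vel': array([-0.00192895, -0.07306727, -0.14444074, -0.02224066, -0.01808394,
       -0.0860062 ]), 'joint_efforts': array([ 7.85294833e-04, -8.82540679e+01, -3.84066296e+01,  2.55405655e-05,
        7.16693146e-03,  2.78669904e-05]), 'position': array([ 0.1520207 , -0.60595262,  0.24783135]), 'ee_rot': array([[ 9.69948081e-01,  2.43311913e-01, -1.82479780e-04],
       [ 2.43311976e-01, -9.69947637e-01,  9.29609014e-04],
       [ 4.91891156e-05, -9.46071995e-04, -9.99999551e-01]]), 'contact_force': array([-0.17831466, -0.10140922,  0.16949261]), 'torque': array([ 0.00906695,  0.03746276, -0.02539107]), 'grip_force': 0.0, 'opening': 0.08553074386657582}
```

View pics/top0.png

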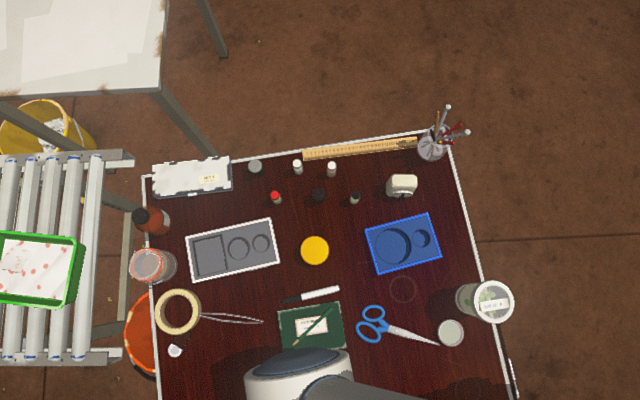

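View pics/side0.png

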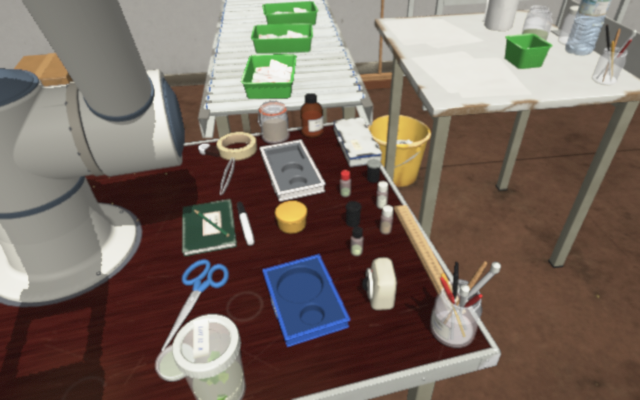

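The top view shows, as top pixel / side pixel:

| Thing | Top | Side |
|---|---|---|
| Grey-lid canister | (255,166) | (373,172) |
| Red vial | (275,197) | (345,183) |
| Off-white vials | (297,167), (331,169) | (382,194), (387,220) |
| Black canister | (318,193) | (353,213) |
| Black vial | (354,198) | (357,242) |
| Timer | (401,184) | (381,283) |
| Tub | (314,250) | (291,217) |

The white tray is at (233,249) and the blue tray at (403,243), both in the top view.

```bash
python3 - <<'E'
from h import *
t=load('top0');s=load('side0')
cv2.imwrite('pics/tc.png',cv2.resize(t['image'][140:300,170:460],None,fx=2.75,fy=2.75,interpolation=cv2.INTER_CUBIC))
cv2.imwrite('pics/sc.png',cv2.resize(s['image'][110:350,220:460],None,fx=2.5,fy=2.5,interpolation=cv2.INTER_CUBIC))
E
```

```text
(no output)
```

View pics/tc.png

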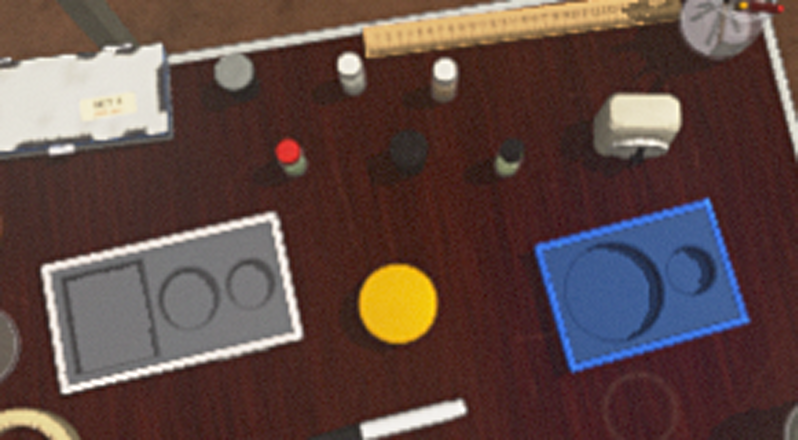

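View pics/sc.png

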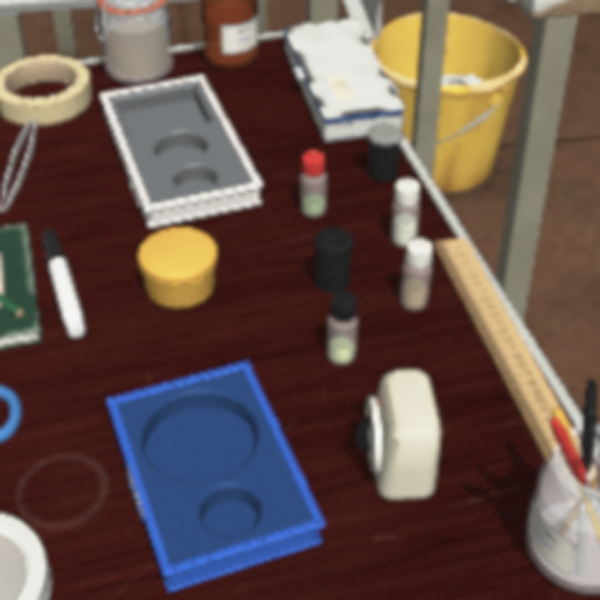

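The crops confirm the identities: grey lid (234,71), red cap (287,150), black canister (409,150), black cap (511,149), timer top (645,112) and tub (399,301) in the top crop. The tray corners are clear in both crops.

```bash
python3 - <<'E'
from h import *
np.set_printoptions(precision=4,suppress=True)
t=load('top0');s=load('side0')
T=lambda p:(170+(p[0]+.5)/2.75-.5,140+(p[1]+.5)/2.75-.5)
S=lambda p:(220+(p[0]+.5)/2.5-.5,110+(p[1]+.5)/2.5-.5)
P={'grey':((234,71),(384,130)),'red':((287,150),(314,157)),'cream?':((349,60),(407,184)),'brown?':((445,66),(420,245)),
'blkcan':((409,150),(334,238)),'blkvial':((511,149),(344,300)),'tub':((399,301),(178,250)),'timer':((645,112),(411,377)),
'w1':((43,267),(101,95)),'w2':((275,213),(262,186)),'w2b':((275,213),(204,78)),'w3':((301,338),(150,211)),'w4':((66,391),(101,95)),
'b1':((536,244),(248,363)),'b2':((709,200),(323,523)),'b3':((748,321),(168,577)),'b4':((574,369),(108,401))}
for k,(a,b) in P.items():
    x,r=tri([(t,T(a)),(s,S(b))]); print(k,x,np.round(r,4), 'top@h',at_z(t,T(a),x[2])[:2])
def tray(cs,L,wells):
    c=np.array([at_z(t,T(a),.023)[:2] for a in cs]); o=c.mean(0)
    y=(c[0]+c[3]-c[1]-c[2]); n=np.linalg.norm(y)/2; y/=np.linalg.norm(y)
    x2=(c[0]+c[1]-c[2]-c[3]); m=np.linalg.norm(x2)/2;x2/=np.linalg.norm(x2)
    print('tray',o,'size',m,n,'yaw',np.degrees(np.arctan2(-y[0],y[1])),np.degrees(np.arctan2(x2[1],x2[0])))
    for w in wells: print('well',w,o+y*w)
tray([(43,267),(275,213),(301,338),(66,391)],.203,[.0545,-.0155,-.07])
tray([(536,244),(709,200),(748,321),(574,369)],.155,[.0245,-.046])
print([at_z(t,T(p),.022)[:2] for p in [(109,318),(189,299),(250,284),(614,292),(691,271)]])
E
```

```text
grey [0.6688 0.1432 0.0492] [0.0005 0.0005] top@h [0.6693 0.1432]
red [0.5937 0.0963 0.0585] [0.0002 0.0002] top@h [0.5939 0.0963]
cream? [0.6693 0.0414 0.0611] [0.002 0.002] top@h [0.6714 0.0414]
brown? [ 0.6612 -0.0415  0.0609] [0.0016 0.0016] top@h [ 0.6628 -0.0415]
blkcan [ 0.5935 -0.0076  0.0475] [0.001 0.001] top@h [ 0.5925 -0.0076]
blkvial [ 0.5875 -0.0946  0.0575] [0.0002 0.0002] top@h [ 0.5876 -0.0946]
tub [0.4634 0.0057 0.0394] [0.0006 0.0006] top@h [0.464  0.0058]
timer [ 0.6112 -0.2059  0.0838] [0.0023 0.0023] top@h [ 0.6088 -0.2057]
w1 [0.4506 0.2965 0.0346] [0.0546 0.0546] top@h [0.5046 0.3104]
w2 [0.5469 0.1123 0.0185] [0.0001 0.0001] top@h [0.547  0.1123]
w2b [0.5099 0.0929 0.1556] [0.0123 0.0123] top@h [0.5224 0.094 ]
w3 [0.4391 0.0914 0.0167] [0.0016 0.0016] top@h [0.4375 0.0913]
w4 [0.3987 0.2918 0.0207] [0.001 0.001] top@h [0.3997 0.2919]
b1 [ 0.5096 -0.1154  0.0204] [0.0008 0.0008] top@h [ 0.5104 -0.1154]
b2 [ 0.5427 -0.2711  0.0223] [0.0002 0.0002] top@h [ 0.5429 -0.2711]
b3 [ 0.4365 -0.2956  0.0185] [0.0007 0.0007] top@h [ 0.4358 -0.2957]
b4 [ 0.4011 -0.1409  0.0215] [0.0007 0.0007] top@h [ 0.4018 -0.1408]
tray [0.4723 0.202 ] size 0.11010559981878466 0.2054339623512249 yaw 10.882668957419797 11.686540200342957
well 0.0545 [0.462  0.2556]
well -0.0155 [0.4752 0.1868]
well -0.07 [0.4855 0.1333]
tray [ 0.4725 -0.2052] size 0.11045859985944975 0.158244699016089 yaw 12.159120220558234 12.762663511189698
well 0.0245 [ 0.4674 -0.1812]
well -0.046 [ 0.4822 -0.2501]
[array([0.4601, 0.256 ]), array([0.474 , 0.1869]), array([0.485 , 0.1341]), array([ 0.4656, -0.1801]), array([ 0.4809, -0.2489])]
```

Triangulated heights and tray sizes match the text to within a few mm. Next I move the wrist camera over the timer side, with the tool squared to world axes.

Request:
move_arm(
  xyz=[
    [0.3,-0.18,0],
    [0.6,-0.36,0],
    [1,-0.6,0],
    [1,-0.6,0],
  ],
  turn=[
    [0,0,0.03],
    [0,0,0.06],
    [0,0,0.078],
    [0,0,0.078],
  ],
  gripper=[1,1,1,1],
)

```text
time: 0.65
position: [0.2777, -0.4796, 0.2483]
ee_rot: [[1.0, 0.003, 0.0], [0.003, -1.0, 0.001], [0.0, -0.001, -1.0]]
contact_force: [0.4, -1.3, 1.4]
opening: 0.0852
grip_force: 0.0
```

Request:
move_arm(
  xyz=[
    [0.3,-0.3,0],
    [0.6,-0.6,0],
    [0.9,-0.9,0],
    [1,-1,0],
  ],
  turn=[
    [0,0,0],
    [0,0,0],
    [0,0,0],
    [0,0,0],
  ],
  gripper=[1,1,1,1],
)

```text
time: 1.15
position: [0.4272, -0.3305, 0.2482]
ee_rot: [[1.0, 0.003, 0.0], [0.003, -1.0, 0.0], [0.0, -0.0, -1.0]]
contact_force: [0.4, -0.7, -0.1]
opening: 0.0855
grip_force: 0.0
```

Request:
move_arm(
  xyz=[
    [0.3,-0.3,0],
    [0.6,-0.6,0],
    [0.9,-0.9,0],
    [1,-1,0],
    [1,-1,0],
  ],
  turn=[
    [0,0,0],
    [0,0,0],
    [0,0,0],
    [0,0,0],
    [0,0,0],
  ],
  gripper=[1,1,1,1,1],
)

```text
time: 1.78
position: [0.5764, -0.1814, 0.2479]
ee_rot: [[1.0, 0.003, -0.0], [0.003, -1.0, 0.0], [-0.0, -0.0, -1.0]]
contact_force: [-1.4, -0.8, 0.0]
opening: 0.0855
grip_force: 0.0
```

```bash
python3 - <<'E'
from h import *
snap('wrist','w1'); o=observe(); print(o['time'],o['position'],o['ee_rot'].round(4),o['joint_positions'].round(1))
E
```

```text
1.825 [ 0.57555201 -0.18228085  0.24790577] [[ 1.e+00  2.e-03 -6.e-04]
 [ 2.e-03 -1.e+00 -1.e-04]
 [-6.e-04  1.e-04 -1.e+00]] [-23.2  26.6  80.2  -0.   73.2  66.7]
```

View pics/w1.png

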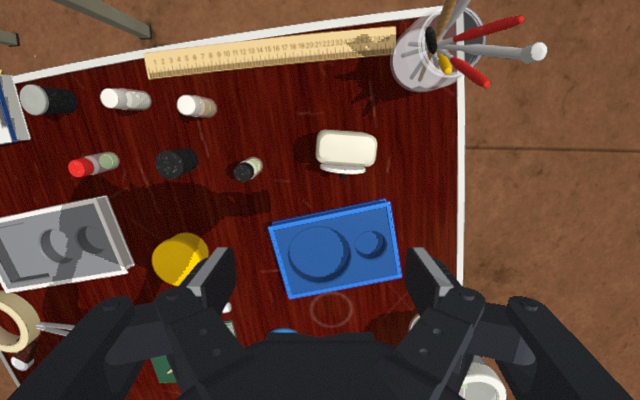

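The wrist view shows the timer top at (346,149), nearly square to the tool, the blue tray at (335,250), the black vial cap at (244,172) and the tub at (180,258). I segment these for precise values.

```bash
python3 - <<'E'
from h import *
np.set_printoptions(precision=4,suppress=True)
d=load('w1');im=d['image'].astype(int);hsv=cv2.cvtColor(d['image'],cv2.COLOR_BGR2HSV)
def big(m):
    cs=cv2.findContours(m.astype(np.uint8),cv2.RETR_EXTERNAL,cv2.CHAIN_APPROX_NONE)[0]; return max(cs,key=cv2.contourArea)
W=lambda c,z:np.array([at_z(d,p[0],z)[:2] for p in c])
m=np.zeros((400,640),bool); m[120:185,305:390]=True
c=big(m&(im.min(2)>170)); w=W(c,.068); r=cv2.minAreaRect((w*1000).astype(np.float32)); print('timer bright',cv2.boundingRect(c),r)
cv2.imwrite('pics/tim.png',cv2.resize(d['image'][115:190,300:395],None,fx=6,fy=6,interpolation=cv2.INTER_CUBIC))
m[:]=False;m[190:305,255:415]=True
c=big(m&(hsv[...,0]>100)&(hsv[...,0]<125)&(hsv[...,1]>120)); r=cv2.minAreaRect((W(c,.023)*1000).astype(np.float32)); print('blue',r)
s=load('side0');t=load('top0')
S=lambda p:(220+(p[0]+.5)/2.5-.5,110+(p[1]+.5)/2.5-.5)
T=lambda p:(170+(p[0]+.5)/2.75-.5,140+(p[1]+.5)/2.75-.5)
print('well tub',at_z(d,(319,252),.022),'well vial',at_z(d,(370,244),.022))
for n,a,b,e in [('blkvial',(511,149),(344,300),(243,173)),('red',(287,150),(314,157),(79,168)),('grey',(234,71),(384,130),(33,100)),('blkcan',(409,150),(334,238),(167,165)),('cream',(349,60),(407,184),(109,98)),('brown',(445,66),(420,245),(187,106))]:
    print(n,*tri([(t,T(a)),(s,S(b)),(d,e)]))
print('timer top wrist+top', tri([(t,T((645,112))),(d,(346,148))]))
E
```

```text
timer bright (319, 133, 58, 32) ((615.81103515625, -209.5389862060547), (59.33088302612305, 29.54519271850586), 86.18741607666016)
blue ((476.36041259765625, -202.39967346191406), (117.59738159179688, 161.3065948486328), 12.570199966430664)
well tub [ 0.4744 -0.18    0.022 ] well vial [ 0.4861 -0.2476  0.022 ]
blkvial [ 0.5876 -0.0949  0.0573] [np.float64(0.00039232520213570407), np.float64(0.00046357405863335383), np.float64(0.0007094451811408463)]
red [0.5939 0.096  0.0573] [np.float64(0.00048552488078081155), np.float64(0.001152850456578865), np.float64(0.0014398530310625018)]
grey [0.6696 0.1434 0.0479] [np.float64(0.00010826832753466451), np.float64(0.0013286812808504507), np.float64(0.0012715178998696855)]
blkcan [ 0.5942 -0.0066  0.0471] [np.float64(0.0018607693021752564), np.float64(0.0003852616534592968), np.float64(0.0016616677274844918)]
cream [0.6692 0.0412 0.061 ] [np.float64(0.0021709035035289235), np.float64(0.0019107818572183003), np.float64(0.00036870933642534624)]
brown [ 0.6605 -0.042   0.0613] [np.float64(0.0022017306007233377), np.float64(0.0009994980815914904), np.float64(0.0012477677895749277)]
timer top wrist+top (array([ 0.6153, -0.21  ,  0.062 ]), [np.float64(0.0013727745636229708), np.float64(0.0013727745636229825)])
```

View pics/tim.png

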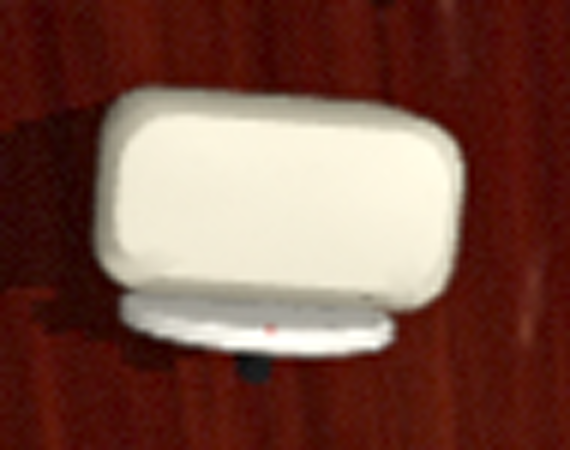

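Timer case centre is about (0.614,-0.209) with yaw about −4°, and the vial positions agree across three views. Start with the black-cap vial.

Request:
move_arm(
  xyz=[
    [0.02,-0.19,0.1],
    [0.05,-0.4,0.3],
    [0.077,-0.58,0.5],
    [0.077,-0.58,0.6],
    [0.077,-0.58,0.6],
  ],
  turn=[
    [0,0,0],
    [0,0,0],
    [0,0,0],
    [0,0,0],
    [0,0,0],
  ],
  gripper=[0.7,0.7,0.7,0.7,0.7],
  squeeze=30,
)

```text
time: 2.45
position: [0.5862, -0.0964, 0.1576]
ee_rot: [[1.0, -0.0, -0.002], [-0.0, -1.0, 0.0], [-0.002, -0.0, -1.0]]
contact_force: [0.2, 0.5, 0.5]
opening: 0.06
grip_force: 0.0
```

```bash
python3 - <<'E'
from h import *
snap('wrist','w2'); o=observe(); print(o['position'])
E
```

```text
[ 0.58675358 -0.0966051   0.15853944]
```

View pics/w2.png

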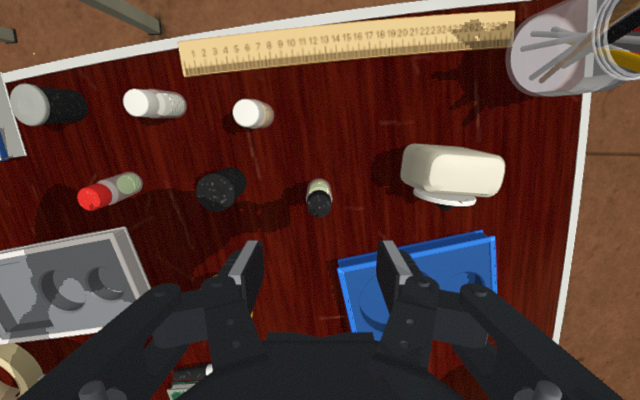

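The vial cap at (319,200) lies on the finger mid-line (320). Descend.

Request:
move_arm(
  xyz=[
    [0.005,-0.01,0.2],
    [0.005,-0.01,0.45],
    [0.005,-0.01,0.65],
    [0.005,-0.01,0.8],
    [0.005,-0.01,0.8],
  ],
  turn=[
    [0,0,0],
    [0,0,0],
    [0,0,0],
    [0,0,0],
    [0,0,0],
  ],
  gripper=[0.7,0.7,0.7,0.7,0.7],
)

```text
time: 3.12
position: [0.5874, -0.0947, 0.0381]
ee_rot: [[1.0, -0.0, -0.001], [-0.0, -1.0, 0.0], [-0.001, -0.0, -1.0]]
contact_force: [0.4, 0.9, 1.0]
opening: 0.0599
grip_force: 0.0
```

Request:
move_arm(
  xyz=[
    [0,0,0],
    [0,0,0],
    [0,0,0],
    [0,0,0],
    [0,0,0],
  ],
  turn=[
    [0,0,0],
    [0,0,0],
    [0,0,0],
    [0,0,0],
    [0,0,0],
  ],
  gripper=[0,0,0,0,0],
)

```text
time: 3.75
position: [0.5885, -0.094, 0.0396]
ee_rot: [[1.0, 0.001, 0.002], [0.001, -1.0, -0.001], [0.002, 0.001, -1.0]]
contact_force: [-1.9, -2.1, 8.8]
opening: 0.0215
grip_force: 29.0
```

Gripped (21.5 mm opening, 29 N). Lift and carry to the blue small well.

Request:
move_arm(
  xyz=[
    [0,0,-0.15],
    [0,0,-0.4],
    [0,0,-0.6],
    [-0.15,0.22,-0.6],
    [-0.33,0.48,-0.6],
    [-0.5,0.73,-0.6],
    [-0.62,0.9,-0.6],
    [-0.69,1,-0.6],
    [-0.69,1,-0.6],
    [-0.69,1,-0.6],
  ],
  turn=[
    [0,0,0],
    [0,0,0],
    [0,0,0],
    [0,0,0],
    [0,0,0],
    [0,0,0],
    [0,0,0],
    [0,0,0],
    [0,0,0],
    [0,0,0],
  ],
  gripper=[0,0,0,0,0,0,0,0,0,0],
)

```text
time: 5.0
position: [0.4848, -0.2432, 0.1284]
ee_rot: [[1.0, 0.001, 0.0], [0.001, -1.0, 0.0], [0.0, -0.0, -1.0]]
contact_force: [-0.4, -0.3, -0.7]
opening: 0.0214
grip_force: 29.6
```

```bash
python3 - <<'E'
from h import *
d=snap('wrist','w3'); snap('top','t3'); snap('side','s3'); o=observe(); print(o['position'],o['opening'],o['grip_force'])
import cv2
im=np.hstack([cv2.resize(load('s3')['image'][230:370,260:440],(400,311)),cv2.resize(d['image'],(400,250))[:, :] if 0 else cv2.resize(d['image'],(400,311))])
cv2.imwrite('pics/m3.png',im)
E
```

```text
[ 0.4847951  -0.24303814  0.12827901] 0.02154661196314204 29.58887035259977
```

View pics/w3.png

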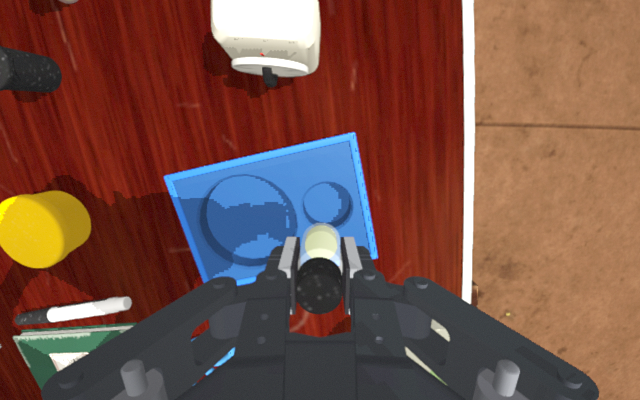

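The wrist view shows the small well at (326,204), the tub well at (249,220) and the blue tray corners at (165,178), (354,134) and (378,258). The vial is held plumb.

```bash
python3 - <<'E'
from h import *
np.set_printoptions(precision=4,suppress=True)
d=load('w3')
for p in [(326,204),(249,220)]: print(at_z(d,p,.022))
c=[at_z(d,p,.023)[:2] for p in [(165,178),(354,134),(378,258)]]; print(c,np.linalg.norm(c[0]-c[1]),np.linalg.norm(c[2]-c[1]))
o=(c[0]+c[2])/2; y=(c[0]-c[1]);y/=np.linalg.norm(y); print(o,o+y*.0245,o-y*.046,np.degrees(np.arctan2(-y[0],y[1])))
E
```

```text
[ 0.4861 -0.2479  0.022 ]
[ 0.4718 -0.1825  0.022 ]
[array([ 0.5086, -0.1155]), array([ 0.5433, -0.2694]), array([ 0.4366, -0.2941])] 0.157753508244572 0.10956482618337444
[ 0.4726 -0.2048] [ 0.4672 -0.1809] [ 0.4827 -0.2497] 12.71189202218839
```

Request:
move_arm(
  xyz=[
    [-0.008,0.04,0],
    [-0.008,0.04,0.15],
    [-0.008,0.04,0.3],
    [-0.008,0.04,0.42],
    [-0.008,0.04,0.5],
    [-0.008,0.04,0.53],
    [-0.008,0.04,0.55],
    [-0.008,0.04,0.56],
    [-0.008,0.04,0.57],
    [-0.008,0.04,0.57],
  ],
  turn=[
    [0,0,0],
    [0,0,0],
    [0,0,0],
    [0,0,0],
    [0,0,0],
    [0,0,0],
    [0,0,0],
    [0,0,0],
    [0,0,0],
    [0,0,0],
  ],
  gripper=[0,0,0,0,0,0,0,0,0,0],
)

```text
time: 6.4
position: [0.4835, -0.25, 0.0435]
ee_rot: [[1.0, 0.001, 0.001], [0.001, -1.0, -0.001], [0.001, 0.001, -1.0]]
contact_force: [-1.6, -0.7, 9.1]
opening: 0.021
grip_force: 30.3
```

Touching down (9 N). Release and lift.

Request:
move_arm(
  xyz=[
    [0,0,0],
    [0,0,0],
    [0,0,0],
    [0,0,0],
    [0,0,-0.15],
    [0,0,-0.4],
    [0,0,-0.7],
    [0,0,-0.7],
  ],
  turn=[
    [0,0,0],
    [0,0,0],
    [0,0,0],
    [0,0,0],
    [0,0,0],
    [0,0,0],
    [0,0,0],
    [0,0,0],
  ],
  gripper=[0.5,0.5,0.5,0.5,0.5,0.5,0.5,0.5],
)

```text
time: 7.4
position: [0.4845, -0.2506, 0.1508]
ee_rot: [[1.0, 0.001, 0.004], [0.001, -1.0, -0.003], [0.004, 0.003, -1.0]]
contact_force: [-0.1, 0.3, -0.3]
opening: 0.0426
grip_force: 0.0
```

Request:
move_arm(
  xyz=[
    [-0.03,-0.25,0],
    [-0.06,-0.6,0],
    [-0.1,-1,0],
    [-0.1,-1,0],
  ],
  turn=[
    [0,0,0],
    [0,0,0],
    [0,0,0],
    [0,0,0],
  ],
  gripper=[1,1,1,1],
)

```text
time: 7.9
position: [0.4665, -0.0963, 0.1472]
ee_rot: [[1.0, 0.004, -0.002], [0.004, -1.0, 0.001], [-0.002, -0.001, -1.0]]
contact_force: [0.7, -1.4, -0.5]
opening: 0.0853
grip_force: 0.0
```

```bash
python3 - <<'E'
from h import *
np.set_printoptions(precision=4,suppress=True)
for n in ['wrist','side','top']: snap(n,n+'4')
d=load('wrist4');o=observe();print(o['position'],o['opening'])
hs=cv2.cvtColor(d['image'],cv2.COLOR_BGR2HSV)
for n in ['top4','side4']:
    e=load(n);b=e['image']
t=load('top4');b=t['image'];h=cv2.cvtColor(b,cv2.COLOR_BGR2HSV)
m=((h[...,0]>18)&(h[...,0]<32)&(h[...,1]>170)&(h[...,2]>120)).astype(np.uint8);m[:200]=0;m[:,:280]=0;m[300:]=0;m[:,345:]=0
q=cv2.moments(m,True);p=(q['m10']/q['m00'],q['m01']/q['m00']);print('tub',p,q['m00'],at_z(t,p,.041),at_z(t,p,.035))
a=cv2.resize(load('side4')['image'][190:370,250:440],(400,379));c=cv2.resize(d['image'],(400,250)); c=np.vstack([c,np.zeros((129,400,3),np.uint8)])
cv2.imwrite('pics/m4.png',np.hstack([a,c]))
E
```

```text
[ 0.4682 -0.1002  0.1475] 0.08542526534077895
tub (311.4177489177489, 248.2900432900433) 462.0 [0.4661 0.0134 0.041 ] [0.4666 0.0136 0.035 ]
```

View pics/m4.png

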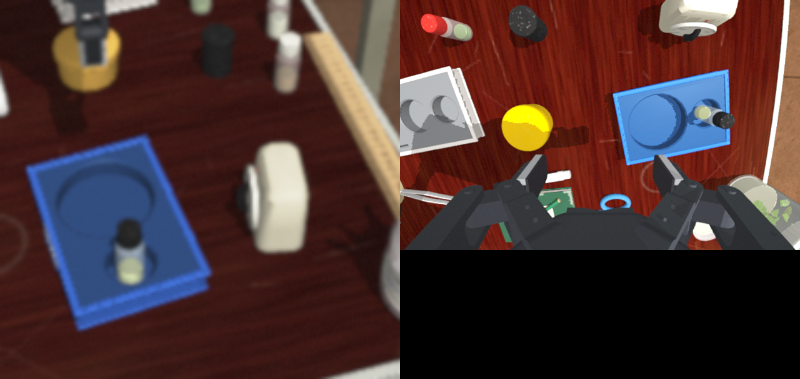

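The black vial stands upright inside the small well. I check the tub position from clean masks.

```bash
python3 - <<'E'
from h import *
np.set_printoptions(precision=4,suppress=True)
for n,roi in [('top0',(225,275,290,340)),('w1',(225,295,145,205)),('wrist4',(140,260,150,270))]:
    t=load(n);h=cv2.cvtColor(t['image'],cv2.COLOR_BGR2HSV)
    m=((h[...,0]>18)&(h[...,0]<32)&(h[...,1]>170)&(h[...,2]>70)).astype(np.uint8);k=np.zeros_like(m);k[roi[0]:roi[1],roi[2]:roi[3]]=1;m*=k
    c=max(cv2.findContours(m,0,1)[0],key=cv2.contourArea)
    obs=cv2.convexHull(c)[:,0].astype(float)
    # fit silhouette of a cylinder r33 h41 at (x,y)
    from scipy.optimize import minimize
    a=np.linspace(0,6.283,60); 
    def cost(q):
        P=np.array([[q[0]+.033*np.cos(w),q[1]+.033*np.sin(w),z] for z in (0,.041) for w in a])
        H=cv2.convexHull(proj(t,P).astype(np.float32))
        return np.mean([min(abs(cv2.pointPolygonTest(H,tuple(map(float,p)),True)),4)**2 for p in obs])
    r=minimize(cost,[.4634,.0057],method='Nelder-Mead',options=dict(xatol=1e-4,initial_simplex=[[.46,.003],[.47,.003],[.46,.012]])); print(n,cv2.boundingRect(c),r.x,r.fun)
E
```

```text
top0 (300, 236, 29, 29) [0.4629 0.0068] 0.031769013188419855
w1 (152, 232, 53, 54) [0.4623 0.0069] 4.867532453356485
wrist4 (162, 166, 83, 76) [0.4653 0.0052] 5.536995117596273
```

Request:
move_arm(
  xyz=[
    [-0.01,-0.25,0],
    [-0.03,-0.6,0],
    [-0.03,-0.7,0],
    [-0.03,-0.7,0.1],
    [-0.03,-0.7,0.3],
    [-0.03,-0.7,0.5],
    [-0.03,-0.7,0.65],
    [-0.03,-0.7,0.74],
    [-0.03,-0.7,0.74],
  ],
  turn=[
    [0,0,0],
    [0,0,0],
    [0,0,0],
    [0,0,0],
    [0,0,0],
    [0,0,0],
    [0,0,0],
    [0,0,0],
    [0,0,0],
  ],
  gripper=[1,1,1,1,1,1,1,1,1],
)

```text
time: 9.18
position: [0.4634, 0.0046, 0.0362]
ee_rot: [[1.0, -0.0, -0.001], [-0.0, -1.0, 0.0], [-0.001, -0.0, -1.0]]
contact_force: [-0.3, -0.4, 0.2]
opening: 0.0852
grip_force: 0.0
```

Request:
move_arm(
  xyz=[
    [0,0,0],
    [0,0,0],
    [0,0,0],
    [0,0,0],
  ],
  turn=[
    [0,0,0],
    [0,0,0],
    [0,0,0],
    [0,0,0],
  ],
  gripper=[0,0,0,0],
)

```text
time: 9.68
position: [0.464, 0.0051, 0.0379]
ee_rot: [[1.0, 0.001, 0.002], [0.001, -1.0, -0.0], [0.002, 0.0, -1.0]]
contact_force: [-1.7, -0.8, 8.8]
opening: 0.0623
grip_force: 30.6
```

Gripped. Lift, carry, and turn 45° so the fingers clear the vial beside the tub well.

Request:
move_arm(
  xyz=[
    [0,0,-0.1],
    [0,0,-0.3],
    [0,0,-0.5],
    [0,0.15,-0.5],
    [0,0.35,-0.5],
    [0,0.55,-0.5],
    [0,0.7,-0.5],
  ],
  turn=[
    [0,0,0],
    [0,0,0],
    [0,0,0],
    [0,0,0],
    [0,0,0],
    [0,0,0],
    [0,0,0],
  ],
  gripper=[0,0,0,0,0,0,0],
)

```text
time: 10.55
position: [0.4637, -0.101, 0.1126]
ee_rot: [[1.0, 0.0, 0.001], [0.0, -1.0, -0.001], [0.001, 0.001, -1.0]]
contact_force: [-0.9, -0.2, -0.5]
opening: 0.0624
grip_force: 33.1
```

Request:
move_arm(
  xyz=[
    [0.01,0.15,0],
    [0.02,0.3,0],
    [0.03,0.45,0],
    [0.037,0.54,0],
    [0.037,0.54,0],
    [0.037,0.54,0],
  ],
  turn=[
    [0,0,0.05],
    [0,0,0.1],
    [0,0,0.15],
    [0,0,0.2],
    [0,0,0.25],
    [0,0,0.25],
  ],
  gripper=[0,0,0,0,0,0],
)

```text
time: 11.3
position: [0.4692, -0.1809, 0.1124]
ee_rot: [[0.708, -0.706, 0.001], [-0.706, -0.708, -0.0], [0.001, -0.0, -1.0]]
contact_force: [0.3, 0.1, -0.5]
opening: 0.0622
grip_force: 33.1
```

Request:
move_arm(
  xyz=[
    [0,0,0.1],
    [0,0,0.2],
    [0,0,0.3],
    [0,0,0.37],
    [0,0,0.42],
    [0,0,0.45],
    [0,0,0.465],
    [0,0,0.475],
    [0,0,0.475],
  ],
  turn=[
    [0,0,0],
    [0,0,0],
    [0,0,0],
    [0,0,0],
    [0,0,0],
    [0,0,0],
    [0,0,0],
    [0,0,0],
    [0,0,0],
  ],
  gripper=[0,0,0,0,0,0,0,0,0],
)

```text
time: 12.42
position: [0.4693, -0.1807, 0.0416]
ee_rot: [[0.708, -0.707, 0.001], [-0.707, -0.708, -0.0], [0.001, -0.001, -1.0]]
contact_force: [-3.4, 3.9, 19.7]
opening: 0.0623
grip_force: 35.2
```

Request:
move_arm(
  xyz=[
    [0,0,0],
    [0,0,0],
    [0,0,0],
    [0,0,-0.1],
    [0,0,-0.4],
    [0,0,-0.8],
    [0,0,-0.8],
  ],
  turn=[
    [0,0,0],
    [0,0,0],
    [0,0,0],
    [0,0,0],
    [0,0,0],
    [0,0,0],
    [0,0,0],
  ],
  gripper=[0.88,0.88,0.88,0.88,0.88,0.88,0.88],
)

```text
time: 13.3
position: [0.471, -0.1817, 0.1653]
ee_rot: [[0.708, -0.707, 0.007], [-0.706, -0.708, -0.004], [0.007, -0.002, -1.0]]
contact_force: [0.4, 0.1, -1.0]
opening: 0.0754
grip_force: 0.0
```

Request:
move_arm(
  xyz=[
    [0,0,0],
    [0,0,0],
    [0.2,0,0],
    [0.5,0,0],
    [0.7,0,0],
    [0.7,0,0],
  ],
  turn=[
    [0,0,-0.05],
    [0,0,-0.1],
    [0,0,-0.15],
    [0,0,-0.2],
    [0,0,-0.227],
    [0,0,-0.227],
  ],
  gripper=[1,1,1,1,1,1],
)

```text
time: 14.05
position: [0.5442, -0.2561, 0.1604]
ee_rot: [[0.997, -0.072, 0.0], [-0.072, -0.997, -0.0], [0.0, 0.0, -1.0]]
contact_force: [-0.7, -0.1, 0.1]
opening: 0.0853
grip_force: 0.0
```

```bash
python3 - <<'E'
from h import *
np.set_printoptions(precision=4,suppress=True)
for n in ['wrist','side','top']: snap(n,n+'5')
o=observe();print(o['position'],o['ee_rot'].round(3))
a=cv2.resize(load('side5')['image'][190:370,250:440],(400,379));c=cv2.resize(load('wrist5')['image'],(400,250)); c=np.vstack([c,np.zeros((129,400,3),np.uint8)])
cv2.imwrite('pics/m5.png',np.hstack([a,c]))
E
```

```text
[ 0.5425 -0.2542  0.1604] [[ 0.997 -0.072 -0.001]
 [-0.072 -0.997  0.001]
 [-0.001 -0.001 -1.   ]]
```

View pics/m5.png

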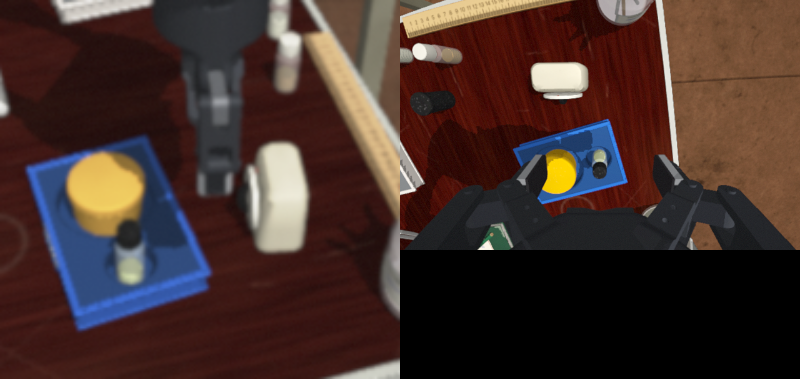

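The tub sits down in its well with the vial beside it. In this view the timer looks square to the tool; I measure it.

```bash
python3 - <<'E'
from h import *
np.set_printoptions(precision=4,suppress=True)
from scipy.optimize import minimize
for n,roi in [('wrist5',(95,165,200,310)),('w1',(120,185,305,390)),('side0',(250,320,360,400)),('top0',(165,202,383,422))]:
    d=load(n);im=d['image'].astype(int);h=cv2.cvtColor(d['image'],cv2.COLOR_BGR2HSV)
    m=((im[...,1]>85)&(im[...,2]>90)&(h[...,1]<110)).astype(np.uint8);k=np.zeros_like(m);k[roi[0]:roi[1],roi[2]:roi[3]]=1;m*=k
    c=max(cv2.findContours(m,0,1)[0],key=cv2.contourArea);obs=cv2.convexHull(c)[:,0].astype(float)
    def cost(q):
        cs,sn=np.cos(q[2]),np.sin(q[2])
        L=[(x,y,z) for x in(-.013,.027) for y in(-.033,.033) for z in (0,.068)]+[(-.016,.026*np.cos(w),.036+.026*np.sin(w)) for w in np.linspace(0,6.2,20)]
        P=[[q[0]+cs*x-sn*y,q[1]+sn*x+cs*y,z] for x,y,z in L]
        H=cv2.convexHull(proj(d,P).astype(np.float32))
        return np.mean([min(abs(cv2.pointPolygonTest(H,tuple(map(float,p)),True)),5)**2 for p in obs])
    r=minimize(cost,[.607,-.208,-.07],method='Nelder-Mead',options=dict(xatol=1e-4,maxiter=300,initial_simplex=[[.6,-.215,-.15],[.615,-.21,-.05],[.605,-.2,0],[.61,-.205,-.1]]))
    q=r.x;print(n,cv2.boundingRect(c),q,'deg',np.degrees(q[2]),r.fun,'grasp',q[0]+.007*np.cos(q[2]),q[1]+.007*np.sin(q[2]))
E
```

```text
wrist5 (209, 99, 92, 60) [ 0.6038 -0.2117 -0.0511] deg -2.9303357130992036 6.5226380781265085 grasp 0.61074868880258 -0.21208787495578582
w1 (316, 130, 62, 45) [ 0.6044 -0.2069 -0.0674] deg -3.8630306368222715 2.506918416720361 grasp 0.6113489661449051 -0.20741846533264605
side0 (367, 257, 30, 53) [ 0.6026 -0.2123 -0.0424] deg -2.428124021810505 1.7422195681143058 grasp 0.6095711820991937 -0.2126067958269883
top0 (386, 174, 32, 23) [ 0.6036 -0.2081 -0.1621] deg -9.288572542127612 2.3860836685171845 grasp 0.6105349458049051 -0.2092014972482465
```

```bash
python3 - <<'E'
from h import *
np.set_printoptions(precision=4,suppress=True)
t=load('top0');s=load('side0');w=load('w1')
print('rim left/right', at_z(w,(393,45),.1),at_z(w,(470,45),.1),at_z(w,(425,90),0))
# pen tips: white pen top
print('white pen',tri([(s,(493,269)),(w,(540,51))]), tri([(s,(493,269)),(t,(449,107))]))
print('holder base side',at_z(s,(453,342),0),'top holder',at_z(t,(431,150),.09))
E
```

```text
rim left/right [ 0.7083 -0.2437  0.1   ] [ 0.7098 -0.3114  0.1   ] [ 0.6807 -0.3094  0.    ]
white pen (array([ 0.7106, -0.3294,  0.1786]), [np.float64(0.0208208823739473), np.float64(0.020820882373947334)]) (array([ 0.7528, -0.3042,  0.1514]), [np.float64(0.0027668227263998035), np.float64(0.0027668227263997047)])
holder base side [ 0.7077 -0.3225  0.    ] top holder [ 0.6783 -0.2739  0.09  ]
```

Holder centre is about (0.70,-0.28) with radius about 35 mm, so the gripper clears it. Go to the timer.

Request:
move_arm(
  xyz=[
    [0.15,-0.1,0],
    [0.35,-0.27,0],
    [0.427,-0.335,0],
    [0.427,-0.335,0.15],
    [0.427,-0.335,0.35],
    [0.427,-0.335,0.55],
    [0.427,-0.335,0.7],
    [0.427,-0.335,0.78],
    [0.427,-0.335,0.78],
  ],
  turn=[
    [0,0,0],
    [0,0,0],
    [0,0,0],
    [0,0,0],
    [0,0,0],
    [0,0,0],
    [0,0,0],
    [0,0,0],
    [0,0,0],
  ],
  gripper=[1,1,1,1,1,1,1,1,1],
  squeeze=40,
)

```text
time: 15.32
position: [0.6102, -0.2092, 0.0432]
ee_rot: [[0.997, -0.072, -0.001], [-0.072, -0.997, 0.0], [-0.001, -0.0, -1.0]]
contact_force: [0.3, 0.3, -0.3]
opening: 0.0853
grip_force: 0.0
```

Request:
move_arm(
  xyz=[
    [0,0,0],
    [0,0,0],
    [0,0,0],
    [0,0,0],
  ],
  turn=[
    [0,0,0],
    [0,0,0],
    [0,0,0],
    [0,0,0],
  ],
  gripper=[0,0,0,0],
)

```text
time: 15.82
position: [0.6115, -0.2096, 0.0449]
ee_rot: [[0.997, -0.071, 0.002], [-0.071, -0.997, -0.001], [0.002, 0.001, -1.0]]
contact_force: [-1.4, 0.5, 5.3]
opening: 0.0632
grip_force: 44.8
```

Timer gripped. Lift and carry to the white tray with a quarter turn.

Request:
move_arm(
  xyz=[
    [0,0,-0.1],
    [0,0,-0.3],
    [0,0,-0.5],
    [0,0,-0.7],
    [0,-0.1,-0.75],
    [-0.05,-0.3,-0.75],
    [-0.1,-0.5,-0.75],
  ],
  turn=[
    [0,0,0],
    [0,0,0],
    [0,0,0],
    [0,0,0],
    [0,0,0],
    [0,0,0],
    [0,0,0],
  ],
  gripper=[0,0,0,0,0,0,0],
)

```text
time: 16.7
position: [0.6007, -0.1319, 0.1559]
ee_rot: [[0.997, -0.072, -0.001], [-0.072, -0.997, 0.0], [-0.001, -0.0, -1.0]]
contact_force: [0.5, 0.5, -2.3]
opening: 0.0634
grip_force: 44.8
```

Request:
move_arm(
  xyz=[
    [-0.08,-0.2,0],
    [-0.18,-0.45,0],
    [-0.28,-0.7,0],
    [-0.36,-0.9,0],
    [-0.4,-1,0],
  ],
  turn=[
    [0,0,0],
    [0,0,0],
    [0,0,0],
    [0,0,0],
    [0,0,0],
  ],
  gripper=[0,0,0,0,0],
)

```text
time: 17.32
position: [0.551, 0.0224, 0.1559]
ee_rot: [[0.998, -0.07, -0.001], [-0.07, -0.998, 0.0], [-0.001, -0.0, -1.0]]
contact_force: [-0.2, 0.2, -2.2]
opening: 0.0632
grip_force: 44.8
```

Request:
move_arm(
  xyz=[
    [-0.08,-0.18,0],
    [-0.19,-0.42,0],
    [-0.29,-0.65,0],
    [-0.36,-0.82,0],
    [-0.4,-0.9,0],
  ],
  turn=[
    [0,0,0],
    [0,0,0],
    [0,0,0],
    [0,0,0],
    [0,0,0],
  ],
  gripper=[0,0,0,0,0],
)

```text
time: 17.95
position: [0.5014, 0.1604, 0.1559]
ee_rot: [[0.998, -0.07, -0.0], [-0.07, -0.998, -0.0], [-0.0, 0.0, -1.0]]
contact_force: [-0.6, -1.0, -1.9]
opening: 0.0632
grip_force: 44.8
```

Request:
move_arm(
  xyz=[
    [-0.03,-0.07,0],
    [-0.06,-0.14,0],
    [-0.1,-0.21,0],
    [-0.13,-0.28,0],
    [-0.16,-0.35,0],
    [-0.2,-0.42,0],
    [-0.23,-0.49,0],
    [-0.27,-0.56,0],
    [-0.3,-0.63,0],
    [-0.327,-0.667,0],
    [-0.327,-0.667,0],
    [-0.327,-0.667,0],
  ],
  turn=[
    [0,0,-0.05],
    [0,0,-0.1],
    [0,0,-0.15],
    [0,0,-0.2],
    [0,0,-0.25],
    [0,0,-0.3],
    [0,0,-0.35],
    [0,0,-0.4],
    [0,0,-0.45],
    [0,0,-0.5],
    [0,0,-0.55],
    [0,0,-0.586],
  ],
  gripper=[0,0,0,0,0,0,0,0,0,0,0,0],
)

```text
time: 19.45
position: [0.4604, 0.2623, 0.1559]
ee_rot: [[-0.201, 0.98, 0.0], [0.98, 0.201, -0.0], [-0.0, -0.0, -1.0]]
contact_force: [0.3, -0.0, -0.7]
opening: 0.0633
grip_force: 44.8
```

```bash
python3 - <<'E'
from h import *
for n in ['wrist','side','top']: snap(n,n+'6')
o=observe();print(o['position'],o['ee_rot'].round(3),o['opening'],o['joint_positions'].round(1))
w=load('wrist6')['image']
cv2.imwrite('pics/m6.png',np.hstack([cv2.resize(w,(500,312)),cv2.resize(load('side6')['image'][80:260,200:372],(298,312))]))
E
```

```text
[0.4603636  0.26226306 0.15594749] [[-0.195  0.981 -0.   ]
 [ 0.981  0.195 -0.   ]
 [-0.    -0.    -1.   ]] 0.06305880838879888 [23.2 27.3 96.7 -0.  56.  12. ]
```

View pics/m6.png

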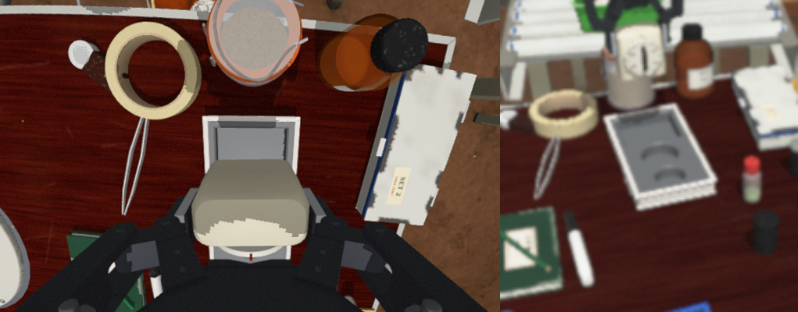

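The timer hangs upright over its well end. The tray's far corners are at about (260,150) and (384,151) in full wrist pixels. I check the jar clearance for the camera side and refine the tray pose.

```bash
python3 - <<'E'
from h import *
np.set_printoptions(precision=4,suppress=True)
d=load('wrist6');t=load('top0');s=load('side0')
a=at_z(d,(260,150),.023);b=at_z(d,(384,151),.023);y=np.array([-(b-a)[1],(b-a)[0]])  # perp
m=((a+b)/2)[:2];v=(b-a)[:2];v/=np.linalg.norm(v);yd=np.array([-v[1],v[0]])
print(a,b,np.linalg.norm(b-a),'yaw',np.degrees(np.arctan2(v[1],v[0])),'well',m-yd*(.1015-.0545),'origin',m-yd*.1015)
print('jar rim',tri([(t,(152,258)),(s,(272,108))]),'bottle',tri([(t,(139,216)),(s,(311,99))]))
# foam/wall refine: white mask of tray in top0, in clean frame
h=cv2.cvtColor(t['image'],cv2.COLOR_BGR2HSV);k=np.zeros((400,640),np.uint8);k[210:290,180:285]=1
mk=((h[...,1]<60)&(h[...,2]>55)).astype(np.uint8)*k
c=max(cv2.findContours(mk,0,1)[0],key=cv2.contourArea)
w=np.array([at_z(t,p[0],.023)[:2] for p in c]);print(cv2.minAreaRect((w*1000).astype(np.float32)))
c,u=ray(d,(320,200));print('cam',c)
E
```

```text
[0.4004 0.2939 0.023 ] [0.5082 0.3151 0.023 ] 0.1098951387172113 yaw 11.1106122440285 well [0.4633 0.2584] origin [0.4738 0.2049]
jar rim (array([0.4452, 0.3566, 0.1002]), [np.float64(0.007099978697869173), np.float64(0.007099978697869089)]) bottle (array([0.5454, 0.3927, 0.0993]), [np.float64(0.0005542879147370408), np.float64(0.0005542879147367786)])
((472.266845703125, 203.46319580078125), (117.61237335205078, 213.89881896972656), 10.828095436096191)
cam [0.4467 0.3316 0.2798]
```

Request:
move_arm(
  xyz=[
    [0.01,0.005,0.05],
    [0.01,0.005,0.2],
    [0.01,0.005,0.35],
    [0.01,0.005,0.48],
    [0.01,0.005,0.57],
    [0.01,0.005,0.62],
    [0.01,0.005,0.66],
    [0.01,0.005,0.69],
    [0.01,0.005,0.705],
    [0.01,0.005,0.715],
    [0.01,0.005,0.72],
    [0.01,0.005,0.72],
  ],
  turn=[
    [0,0,0],
    [0,0,0],
    [0,0,0],
    [0,0,0],
    [0,0,0],
    [0,0,0],
    [0,0,0],
    [0,0,0],
    [0,0,0],
    [0,0,0],
    [0,0,0],
    [0,0,0],
  ],
  gripper=[0,0,0,0,0,0,0,0,0,0,0,0],
)

```text
time: 21.1
position: [0.4607, 0.2643, 0.0489]
ee_rot: [[-0.197, 0.98, 0.001], [0.98, 0.197, 0.0], [0.0, 0.001, -1.0]]
contact_force: [-3.5, -1.9, 14.0]
opening: 0.063
grip_force: 46.6
```

Contact at the expected floor height. Release, lift, turn back.

Request:
move_arm(
  xyz=[
    [0,0,0],
    [0,0,0],
    [0,0,0],
    [0,0,0],
    [0,0,-0.1],
    [0,0,-0.35],
    [0,0,-0.7],
    [0,0,-0.8],
  ],
  turn=[
    [0,0,0],
    [0,0,0],
    [0,0,0],
    [0,0,0],
    [0,0,0],
    [0,0,0],
    [0,0,0],
    [0,0,0],
  ],
  gripper=[0.92,0.92,0.92,0.92,0.92,0.92,0.92,0.92],
)

```text
time: 22.1
position: [0.4617, 0.2647, 0.1718]
ee_rot: [[-0.197, 0.98, 0.005], [0.98, 0.197, 0.002], [0.001, 0.005, -1.0]]
contact_force: [-0.3, -0.3, -0.5]
opening: 0.0787
grip_force: 0.0
```

Request:
move_arm(
  xyz=[
    [-0.05,0.06,0],
    [-0.1,0.12,0],
    [-0.15,0.18,0],
    [-0.2,0.24,0],
    [-0.25,0.3,0],
    [-0.3,0.36,0],
    [-0.35,0.42,0],
    [-0.4,0.48,0],
    [-0.45,0.54,0],
    [-0.5,0.6,0],
    [-0.5,0.6,0],
    [-0.5,0.6,0],
  ],
  turn=[
    [0,0,0.05],
    [0,0,0.1],
    [0,0,0.15],
    [0,0,0.2],
    [0,0,0.25],
    [0,0,0.3],
    [0,0,0.35],
    [0,0,0.4],
    [0,0,0.45],
    [0,0,0.5],
    [0,0,0.55],
    [0,0,0.562],
  ],
  gripper=[0.7,0.7,0.7,0.7,0.7,0.7,0.7,0.7,0.7,0.7,0.7,0.7],
)

```text
time: 23.6
position: [0.5634, 0.2083, 0.1681]
ee_rot: [[1.0, 0.0, -0.001], [0.0, -1.0, -0.0], [-0.001, 0.0, -1.0]]
contact_force: [-0.4, 0.3, -0.5]
opening: 0.06
grip_force: 0.0
```

```bash
python3 - <<'E'
from h import *
np.set_printoptions(precision=4,suppress=True)
for n in ['wrist','side','top']: snap(n,n+'7')
o=observe();print(o['position'],o['ee_rot'].round(3),o['opening'])
w=load('wrist7')['image']
cv2.imwrite('pics/m7.png',np.hstack([cv2.resize(w,(500,312)),cv2.resize(load('side7')['image'][80:260,200:372],(298,312))]))
E
```

```text
[0.5634 0.2084 0.1681] [[ 1.     0.005 -0.   ]
 [ 0.005 -1.    -0.   ]
 [-0.     0.    -1.   ]] 0.05968746480570674
```

View pics/m7.png

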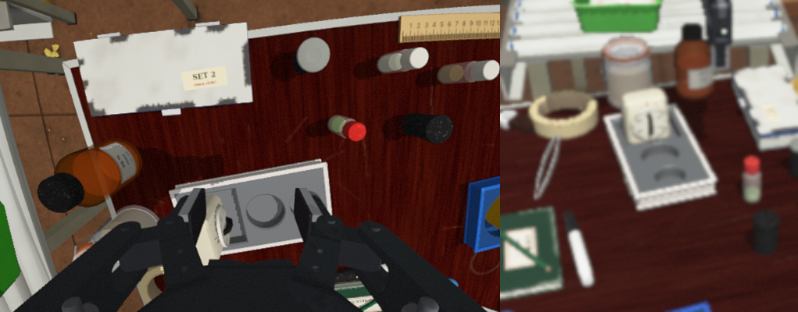

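The timer stands in its well. The wrist view shows the grey lid at (401,70), the middle well at (339,268) and the red cap at (454,168), all full-image pixels.

```bash
python3 - <<'E'
from h import *
np.set_printoptions(precision=4,suppress=True)
d=load('wrist7')
for n,p,z in [('grey',(401,70),.05),('red',(454,168),.062),('well',(339,268),.022),('box br',(322,130),.03),('box tr',(318,30),.03)]: print(n,at_z(d,p,z))
a=at_z(d,(417,205),.023)  # tray far right corner
print(a)
E
```

```text
grey [0.6705 0.1451 0.05  ]
red [0.5952 0.0995 0.062 ]
well [0.4823 0.1886 0.022 ]
box br [0.6235 0.2067 0.03  ]
box tr [0.704  0.2101 0.03  ]
[0.5518 0.1133 0.023 ]
```

Request:
move_arm(
  xyz=[
    [0.25,0.15,0],
    [0.55,0.33,0],
    [0.707,0.429,0],
    [0.707,0.429,0.1],
    [0.707,0.429,0.3],
    [0.707,0.429,0.5],
    [0.707,0.429,0.7],
    [0.707,0.429,0.82],
    [0.707,0.429,0.86],
    [0.707,0.429,0.86],
  ],
  turn=[
    [0,0,0],
    [0,0,0],
    [0,0,0],
    [0,0,0],
    [0,0,0],
    [0,0,0],
    [0,0,0],
    [0,0,0],
    [0,0,0],
    [0,0,0],
  ],
  gripper=[0.7,0.7,0.7,0.7,0.7,0.7,0.7,0.7,0.7,0.7],
  squeeze=30,
)

```text
time: 25.0
position: [0.67, 0.1447, 0.0393]
ee_rot: [[1.0, 0.004, 0.0], [0.004, -1.0, 0.0], [0.0, -0.0, -1.0]]
contact_force: [0.7, -0.4, -0.3]
opening: 0.06
grip_force: 0.0
```

Request:
move_arm(
  xyz=[
    [0,0,0],
    [0,0,0],
    [0,0,0],
    [0,0,0],
  ],
  turn=[
    [0,0,0],
    [0,0,0],
    [0,0,0],
    [0,0,0],
  ],
  gripper=[0,0,0,0],
)

```text
time: 25.5
position: [0.6706, 0.1445, 0.0401]
ee_rot: [[1.0, 0.004, 0.002], [0.004, -1.0, 0.0], [0.002, -0.0, -1.0]]
contact_force: [-0.3, -0.5, 4.7]
opening: 0.0311
grip_force: 29.2
```

Request:
move_arm(
  xyz=[
    [0,0,-0.1],
    [0,0,-0.3],
    [0,0,-0.5],
    [-0.15,0,-0.6],
    [-0.35,0,-0.6],
    [-0.55,0,-0.6],
    [-0.7,0,-0.6],
  ],
  turn=[
    [0,0,0],
    [0,0,0],
    [0,0,0],
    [0,0,0],
    [0,0,0],
    [0,0,0],
    [0,0,0],
  ],
  gripper=[0,0,0,0,0,0,0],
)

```text
time: 26.38
position: [0.5639, 0.1441, 0.1303]
ee_rot: [[1.0, 0.004, 0.001], [0.004, -1.0, 0.0], [0.001, -0.0, -1.0]]
contact_force: [-0.3, 0.5, -0.4]
opening: 0.0313
grip_force: 29.8
```

Request:
move_arm(
  xyz=[
    [-0.2,-0.1,0],
    [-0.4,-0.2,0],
    [-0.587,-0.29,0],
    [-0.587,-0.29,0.1],
    [-0.587,-0.29,0.22],
    [-0.587,-0.29,0.34],
    [-0.587,-0.29,0.44],
    [-0.587,-0.29,0.5],
    [-0.587,-0.29,0.54],
    [-0.587,-0.29,0.555],
    [-0.587,-0.29,0.57],
    [-0.587,-0.29,0.57],
  ],
  turn=[
    [0,0,0],
    [0,0,0],
    [0,0,0],
    [0,0,0],
    [0,0,0],
    [0,0,0],
    [0,0,0],
    [0,0,0],
    [0,0,0],
    [0,0,0],
    [0,0,0],
    [0,0,0],
  ],
  gripper=[0,0,0,0,0,0,0,0,0,0,0,0],
)

```text
time: 27.88
position: [0.4771, 0.1873, 0.0441]
ee_rot: [[1.0, 0.004, 0.001], [0.004, -1.0, 0.0], [0.001, -0.0, -1.0]]
contact_force: [-0.7, 0.1, 6.3]
opening: 0.0308
grip_force: 30.1
```

Touched down. Release, lift, and go to the red vial.

Request:
move_arm(
  xyz=[
    [0,0,0],
    [0,0,0],
    [0,0,0],
    [0,0,0],
    [0,0,-0.1],
    [0,0,-0.35],
    [0,0,-0.65],
    [0,0,-0.7],
    [0,0,-0.7],
  ],
  turn=[
    [0,0,0],
    [0,0,0],
    [0,0,0],
    [0,0,0],
    [0,0,0],
    [0,0,0],
    [0,0,0],
    [0,0,0],
    [0,0,0],
  ],
  gripper=[0.48,0.48,0.48,0.48,0.48,0.48,0.48,0.48,0.48],
)

```text
time: 29.0
position: [0.4769, 0.1873, 0.1493]
ee_rot: [[1.0, 0.004, 0.001], [0.004, -1.0, 0.0], [0.001, -0.0, -1.0]]
contact_force: [-0.5, 0.3, 0.2]
opening: 0.041
grip_force: 0.0
```

Request:
move_arm(
  xyz=[
    [0.25,0.2,0],
    [0.55,0.42,0],
    [0.783,0.603,0],
    [0.783,0.603,0],
    [0.783,0.603,0.15],
    [0.783,0.603,0.35],
    [0.783,0.603,0.55],
    [0.783,0.603,0.7],
    [0.783,0.603,0.74],
    [0.783,0.603,0.74],
  ],
  turn=[
    [0,0,0],
    [0,0,0],
    [0,0,0],
    [0,0,0],
    [0,0,0],
    [0,0,0],
    [0,0,0],
    [0,0,0],
    [0,0,0],
    [0,0,0],
  ],
  gripper=[0.7,0.7,0.7,0.7,0.7,0.7,0.7,0.7,0.7,0.7],
)

```text
time: 30.25
position: [0.594, 0.0975, 0.0373]
ee_rot: [[1.0, 0.004, -0.001], [0.004, -1.0, -0.0], [-0.001, 0.0, -1.0]]
contact_force: [-0.3, -0.0, 0.3]
opening: 0.06
grip_force: 0.0
```

Request:
move_arm(
  xyz=[
    [0,0,0],
    [0,0,0],
    [0,0,0],
    [0,0,0],
    [0,0,0],
  ],
  turn=[
    [0,0,0],
    [0,0,0],
    [0,0,0],
    [0,0,0],
    [0,0,0],
  ],
  gripper=[0,0,0,0,0],
)

```text
time: 30.88
position: [0.595, 0.0973, 0.0383]
ee_rot: [[1.0, 0.004, 0.001], [0.004, -1.0, 0.0], [0.001, -0.0, -1.0]]
contact_force: [0.1, -0.5, 6.9]
opening: 0.0216
grip_force: 29.3
```

Request:
move_arm(
  xyz=[
    [0,0,-0.1],
    [0,0,-0.35],
    [0,0,-0.6],
    [-0.12,-0.04,-0.6],
    [-0.3,-0.1,-0.6],
    [-0.5,-0.17,-0.6],
    [-0.65,-0.22,-0.6],
    [-0.72,-0.247,-0.6],
    [-0.72,-0.247,-0.6],
  ],
  turn=[
    [0,0,0],
    [0,0,0],
    [0,0,0],
    [0,0,0],
    [0,0,0],
    [0,0,0],
    [0,0,0],
    [0,0,0],
    [0,0,0],
  ],
  gripper=[0,0,0,0,0,0,0,0,0],
)

```text
time: 32.0
position: [0.4865, 0.1341, 0.1281]
ee_rot: [[1.0, 0.004, 0.001], [0.004, -1.0, 0.0], [0.001, -0.0, -1.0]]
contact_force: [1.4, -0.4, -0.2]
opening: 0.0216
grip_force: 29.7
```

Request:
move_arm(
  xyz=[
    [0,0,0.1],
    [0,0,0.22],
    [0,0,0.34],
    [0,0,0.44],
    [0,0,0.5],
    [0,0,0.535],
    [0,0,0.55],
    [0,0,0.56],
    [0,0,0.57],
    [0,0,0.57],
  ],
  turn=[
    [0,0,0],
    [0,0,0],
    [0,0,0],
    [0,0,0],
    [0,0,0],
    [0,0,0],
    [0,0,0],
    [0,0,0],
    [0,0,0],
    [0,0,0],
  ],
  gripper=[0,0,0,0,0,0,0,0,0,0],
)

```text
time: 33.25
position: [0.4866, 0.1339, 0.0424]
ee_rot: [[1.0, 0.004, 0.001], [0.004, -1.0, 0.0], [0.001, -0.0, -1.0]]
contact_force: [-0.3, -0.2, 2.3]
opening: 0.0213
grip_force: 29.9
```

Request:
move_arm(
  xyz=[
    [0,0,0],
    [0,0,0],
    [0,0,0],
    [0,0,0],
    [0,0,-0.1],
    [0,0,-0.35],
    [0,0,-0.7],
    [0,0,-0.95],
    [0,0,-0.95],
  ],
  turn=[
    [0,0,0],
    [0,0,0],
    [0,0,0],
    [0,0,0],
    [0,0,0],
    [0,0,0],
    [0,0,0],
    [0,0,0],
    [0,0,0],
  ],
  gripper=[0.42,0.42,0.42,0.42,0.42,0.42,0.42,0.42,0.42],
)

```text
time: 34.38
position: [0.4877, 0.1342, 0.188]
ee_rot: [[1.0, 0.004, 0.006], [0.004, -1.0, 0.001], [0.006, -0.001, -1.0]]
contact_force: [0.0, 0.1, 0.3]
opening: 0.0358
grip_force: 0.0
```

Request:
move_arm(
  xyz=[
    [-0.1,0.2,0],
    [-0.2,0.5,0],
    [-0.3,0.75,0],
    [-0.3,0.9,0],
    [-0.3,0.9,0],
  ],
  turn=[
    [0,0,0],
    [0,0,0],
    [0,0,0],
    [0,0,0],
    [0,0,0],
  ],
  gripper=[0.42,0.42,0.42,0.42,0.42],
)

```text
time: 35.0
position: [0.4414, -0.0023, 0.1843]
ee_rot: [[1.0, 0.002, -0.001], [0.002, -1.0, 0.0], [-0.001, -0.0, -1.0]]
contact_force: [0.0, -0.1, 0.4]
opening: 0.0361
grip_force: 0.0
```

```bash
python3 - <<'E'
from h import *
for n in ['wrist','side','top']: snap(n,n+'8')
o=observe();print(o['position'],o['contact_force'])
w=load('wrist8')['image']
cv2.imwrite('pics/m8.png',np.hstack([cv2.resize(w,(480,300)),cv2.resize(load('side8')['image'][115:355,230:460],(288,300))]))
E
```

```text
[ 0.44171817 -0.00068706  0.18434109] [-0.33797007  0.57134988 -1.11410619]
```

View pics/m8.png

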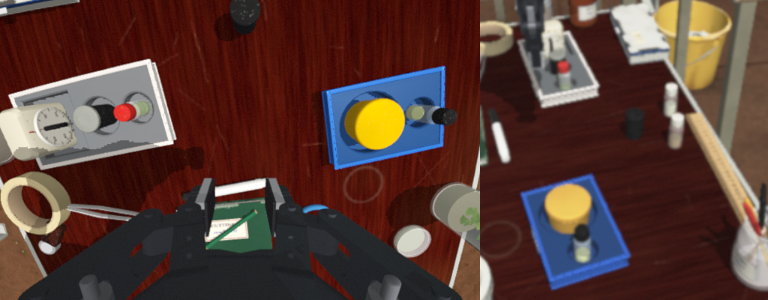

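All five things stand upright in their wells, with the tub top at (375,124) and the red cap at (125,113) in the crop. The neutral stock is untouched. I do a quick height check on the tub, then hand in.

```bash
python3 - <<'E'
from h import *
np.set_printoptions(precision=4,suppress=True)
w=load('wrist8');s=load('side8')
S=lambda p:(230+p[0]*230/288,115+p[1]*.8)
for n,a,b in [('tub',(375,124),(569-480,198)),('red',(124,113),(563-480,66)),('blk',(446,116),(582-480,231))]:
    print(n,*tri([(w,(a[0]/.75,a[1]/.75)),(s,S(b))]))
E
```

```text
tub [ 0.47   -0.1745  0.0389] [np.float64(0.00047491545032249437), np.float64(0.0004749154503225853)]
red [0.4845 0.1342 0.0563] [np.float64(0.0003862139895786577), np.float64(0.00038621398957875374)]
blk [ 0.4831 -0.2512  0.0579] [np.float64(0.0002863543660344248), np.float64(0.00028635436603431186)]
```

Heights match seated things: the tub top is not raised on the rim, and positions are within a few mm of the wells.

```bash
python3 -c "
from plant import sign_off; print(sign_off())"
```

```text
the job is handed in; nothing more can be done
None
```

Both kits are made up and handed in at about 35 s of robot time: all five things look upright and seated in their wells in the last pictures, the other stock is standing where it was, and the sign-off gave no verdict.

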